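Wedge the slack swing-arm mirror at its stop

TASK

The arm of the brass-framed clamp mirror has gone slack: swing the mirror out against its stop and jam it there with the black rubber door wedge. Slide the wedge flat on the vanity top, thin end first, from behind the mirror under the free half of its lower edge, and work it in until the mirror is jammed firm, without forcing it so hard that the arm is strained. Let go and leave it jammed, with the lipstick organizer, the jar and the face scrubber left where they are.

Things in the scene. Friction and masses are not known exactly. Their poses are not given: they have to be found in the camera images.
- post_foot (a point): Point on the vanity top (z 0) below the axis of the mirror's steel post, which is clamped to a white hutch (200 x 180 x 266 mm; in this frame x -170 to 30, y 45 to 225 mm). Frame: z up; x: where the glass faces with the mirror at its stop; y: from the mirror's free end to the post. Hutch, post and mirror move and turn together from start to start.
- mirror (a joint): Swing of the mirror about the post, rad: 0 folded back (it points along -x of post_foot), grows as it swings out, 1.571 at its stop (it points along -y, glass to +x). Stays where left; hinge friction 0.06 N m. Upright brass-framed panel, 16 mm thick, centred on the axis, 90 to 280 mm out from it (an arm joins it at 128 mm height), 200 mm tall, top edge at 209 to 216 mm.
- wedge_spot (a point): Point on the vanity top under the middle of the free half of the mirror's lower edge, once it is at its stop: 220 mm from post_foot along its -y; same axes. Behind the mirror is its -x side. The lower edge hangs 9 to 16 mm above the top, as the clamp was fixed: this is not measured and must be felt. The springy arm lifts about 1 mm for 30 N under that edge.
- wedge_heel (a point): Centre, 13 mm up, of the flat heel of the loose black rubber door wedge (110 g, 145 x 40 mm, lying flat). The heel, 30 mm long, 26 mm high and 40 mm wide (along y), is the place to grip. A slope falls 22 mm over 115 mm from heel to tip. x points from heel to tip, z up; the tip's end is 130 mm from here.
- wedge_tip (a point): Middle of the wedge's 4 mm thick tip; axes as wedge_heel. Once the mirror is at its stop and its edge is on the slope, each mm of push raises the edge 0.19 mm and the push grows about 1.5 to 3 N. A push of 13 to 16 N beyond mere sliding jams it firm (some 10 N stay under the edge); pressing the wedge down only adds friction. Over 18 N between wedge and mirror strains the arm.
- organizer_edge (a point): Middle of one upper edge of a clear square lipstick organizer (115 mm, 73 mm high, lipsticks to 96 mm) on an easily turning round base 124 mm across. The base's axis is 57 mm from here along this frame's +x. Leave alone.
- jar_center (a point): Middle, 28 mm up, of a small closed white ceramic jar, 60 mm across and 60 mm high, on a fixed stainless steel tray (90 x 210 x 14 mm) in front of the mirror. Leave alone.
- scrubber_center (a point): Middle of a round orange silicone face scrubber, 68 mm across, 24 mm high, with a small loop to 40 mm. Leave alone.
Things that resemble listed ones, but are neither listed nor needed, are in the scene too. What is shaped like the part that bears wedge_heel but white is not meant.

How it is judged:
At the end, for the whole second after the job is handed in: Mirror at its stop (within 0.04 rad); wedge flat, heel over 30 mm behind the mirror's plane and tip past it, under the free half of the lower edge (tip over 165 mm along from the post axis), pressing on the mirror with more than 6 N; all at rest and released (value of joint mirror above 1.53 rad and contact force between wedge and mirror above 6 N and angle between wedge_heel's own z axis and vertical below 0.06 rad and x of wedge_heel in the frame of post_foot below -0.03 m and x of wedge_tip in the frame of post_foot above 0 m and y of wedge_tip in the frame of post_foot below -0.165 m and linear speed of wedge below 0.01 m/s and velocity of joint mirror below 0.05 rad/s); the robot touches nothing.
It fails at once if The mirror's arm is strained: more than 18 N between wedge and mirror (contact force between wedge and mirror above 18 N).
It fails at once if The robot itself presses on the mirror with more than 18 N (contact force between the arm and mirror above 18 N).
It fails at once if The lipstick organizer is turned or knocked by more than 12 mm (distance of organizer_edge from where it was at the start of the episode above 0.012 m).
It fails at once if The jar is moved by more than 12 mm (distance of jar_center from where it was at the start of the episode above 0.012 m).
It fails at once if The face scrubber is moved by more than 12 mm (distance of scrubber_center from where it was at the start of the episode above 0.012 m).
It also fails if it takes over 72 s, if anything falls off the work surface, if the arm or the gripper's body presses on something with over 40 N, if the wrist force passes 120 N, or if a joint passes its speed limit or range.

ROBOT

A 7-joint arm with a two-finger parallel gripper is mounted at the origin on the work surface. World frame = base frame: x ahead of the robot, y to its left, z up, the work surface at z = 0. Lengths are in m, angles in rad, forces in N, time in s.
With the tool pointing down it reaches from about 0.4 to 0.85 m from the base axis. Payload 10.4 kg.
Tool frame: the origin (TCP) lies on the front face of the gripper's body, between the roots of the fingers; the fingertips stand 73 mm ahead of it and the grasp point (between the pads) lies 54 mm ahead of it; z points along the fingers, y is the line along which they close (so a half turn about z gives the same grasp; the last joint's range is limited). The gripper opens to 85 mm and grips with 20 to 120 N. Pads are 22 mm wide; open, the fingers measure 114 mm over their backs; the gripper's body (76 mm by 85 mm) begins 54 mm behind the grasp point. The pads swing forward as they close: fully open they stand 13 mm farther back than shut.
Start: joints at [1.269, 0.332, -0.065, 1.46, 0.022, 1.35, -0.088], TCP at [0.172, -0.601, 0.304] pointing down, gripper open.
Joint ranges: [-2.6, 2.6], [-0.5, 2.12], [-1.47, 1.34], [0.16, 2.42], [-1.27, 4.41], [0.06, 2.06], [-2.6, 2.6]. Speed limits (rad/s): [2.22, 2.22, 2.79, 2.79, 3.14, 3.14, 3.14].

INTERFACE

Orientations are given as a unit quaternion [x, y, z, w].
In Python, from workcell import manip gives the robot as it stands.
- The arm moves only by the shell command python3 -m jog 'ROWS' [FORCE]. ROWS is JSON, a list of rows, each an object with "grip": the gripper command: -1 is fully open, 1 is shut, values between are in proportion; "slide": the shift along the tool's x, y, z in cm, a list of three; "yaw": the turn about the tool's z in rad. A call has 1 to 8 rows; each row shifts and turns the commanded pose from where the row before left it, along the tool's axes as they then stand; what a row does not reach is not made up. A row lasts 1/10 s, in which the tool goes at most 50 mm and 8.59 degrees, less where a joint would pass 70% of its speed; a pose out of reach is approached as far as the arm can. A call with a gripper value outside its range is refused whole. The fingers move at their own pace and stop on an object; FORCE is the grip in N (left out, the last holds). Time passes only in rows, so rows that do not move let the fingers close. It gives the time, the measured TCP pose, the force, the opening and the grip force at its end, in the units of the state.
- manip.get_obs(): the state, without advancing time (a new reading comes with each control period).
- manip.camera(name): name is "scene" or "top" or "wrist"; returns the picture (420x560x3 uint8, blue, green, red); there is no depth.
- manip.calibration(name): a dict with "vfov" (degrees; the focal length in pixels is half the picture's height over the tangent of half this angle, whatever the lens; pixels are square), "cx", "cy" (the principal point, pixels), "camera_from_world" (4x4, takes a point from world to camera coordinates). Camera axes: x right, y down, z forward; pixel columns grow to the right and rows downward; lengths in m; the calibration is good to about 2 mm. A picture is of the moment at which its call begins: read the wrist's pose just before it. calibration takes no time and is no camera call; for the wrist camera it gives the pose at the moment of the call.
- manip.hand_in(): hands the job in; it is judged then, once.
Trained networks look in the newest picture that a camera, given by its name, has taken for a name from the list of things; names that differ only in an ending like _2 or _b are one class to them, and where a whole thing is asked for, a point or a joint stands for the part that bears it (a point fixed in the world has none). Each returns a list of dicts, best first, with "conf" (0 to 1); they miss things now and then, are a little off and sometimes report something else, mostly with a low value. They report only what shows in the picture. A call takes as long as a camera call. They do not tell look-alikes from the thing itself.
- manip.masks_of(thing, camera): "region" (420x560 bool, what is visible of it) and "centre" ([column, row] in pixels, amid what is visible of it).
The state is a dict: "clock": time; "joint_pos": joint angles; "joint_velocities": joint speeds; "tau": joint torques, N m; "position": TCP position; "ee_rot": TCP orientation; "ft_force": force on the tool from outside, world axes, zero at the start; "torque": the same for the moment, N m; "grip_width": opening from 0.0 (shut) to 1.0 (fully open); "grasp_force": force on a finger pad.
Only numpy, scipy, OpenCV 4.12 (cv2) and the standard library are available. Lean on these libraries where they do the work, as an engineer would, in place of code of your own. Each camera call takes 0.05 s, during which the arm holds its last target. There are 200 camera calls.

## Working session

There is one attempt and no reset: what is moved stays moved. The work goes in short steps, Python scripts to look and compute and a shell command to move; the robot and the scene stay as the last step left them, time stands still between calls to the robot, and variables do not carry over. Pictures are saved under pics/ and viewed, at most 10 in all, crops included, and the job is handed in when it is done.

```bash
ls; mkdir -p pics
python3 - <<'E'
from workcell import manip
import cv2,numpy as np
o=manip.get_obs();print(o)
a=manip.camera("scene");b=manip.camera("top")
cv2.imwrite("pics/s.png",a);cv2.imwrite("pics/t.png",b)
for n in("scene","top"):
  c=manip.calibration(n);print(n,c['vfov'],c['cx'],c['cy'],np.round(c['camera_from_world'],3).tolist())
  for t in("mirror","wedge_heel","organizer_edge","jar_center","scrubber_center"):
    print(t,[(round(m['conf'],2),np.round(m['centre']).tolist(),int(m['region'].sum())) for m in manip.masks_of(t,n)])
E
```

```text
pics
{'clock': 0.0, 'joint_pos': array([ 1.26939093,  0.33288942, -0.06472829,  1.46091151,  0.02161203,
        1.34988844, -0.08847938]), 'joint_velocities': array([ 3.76209097e-04,  2.90474053e-03, -1.05247832e-03, -3.77304160e-04,
       -2.59231934e-04, -1.04139674e-03,  5.48440478e-05]), 'tau': array([-2.15591881e-04, -6.25457668e+01,  4.90194478e-02, -3.91615605e+01,
        1.62579113e-02,  9.91735869e-03,  2.95007487e-05]), 'position': array([ 0.17194653, -0.60061407,  0.30311921]), 'ee_rot': array([ 9.90294037e-01,  1.38986440e-01, -1.29690420e-04, -6.88146220e-04]), 'ft_force': array([ 0.40066524, -0.47886838,  1.00325127]), 'torque': array([ 0.0090995 , -0.00648598, -0.02267743]), 'grasp_force': 0.0, 'grip_width': 0.9976315195352595}
scene 49.4887609998833 285.3879480385453 203.95353160567 [[0.717, 0.697, -0.022, -0.393], [0.367, -0.404, -0.838, -0.158], [-0.592, 0.593, -0.545, 1.443], [0.0, 0.0, 0.0, 1.0]]
mirror [(0.82, [291.0, 159.0], 5916), (0.72, [139.0, 264.0], 1178)]
wedge_heel [(0.92, [198.0, 247.0], 806), (0.89, [136.0, 265.0], 1129)]
organizer_edge [(0.78, [284.0, 319.0], 5172)]
jar_center [(0.6, [382.0, 256.0], 737)]
scrubber_center [(0.9, [222.0, 287.0], 764), (0.41, [283.0, 320.0], 5240)]
top 53.68023805319868 277.5002725782756 206.80365678817506 [[-0.029, -0.999, -0.021, 0.002], [-0.989, 0.032, -0.144, 0.577], [0.145, 0.017, -0.989, 1.073], [0.0, 0.0, 0.0, 1.0]]
mirror [(0.87, [224.0, 221.0], 906)]
wedge_heel [(0.88, [399.0, 257.0], 913), (0.61, [345.0, 242.0], 802)]
organizer_edge [(0.6, [364.0, 124.0], 2040)]
jar_center [(0.82, [265.0, 125.0], 392)]
scrubber_center [(0.78, [365.0, 186.0], 484)]
```

View pics/s.png

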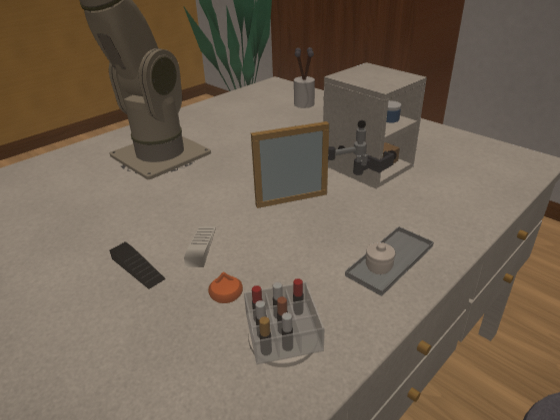

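View pics/t.png

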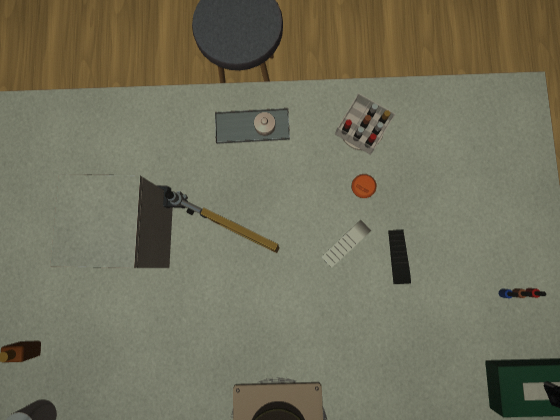

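The two candidates are black at top (399,257) / scene (136,265) and white at top (345,242) / scene (198,247). The black one fits the description, since white is excluded. I'll check which end is the heel, and the hutch edges, in an enlarged composite.

```bash
cat > h.py <<'E'
import cv2,numpy as np
from workcell import manip
def cal(n):
  c=manip.calibration(n);f=210/np.tan(np.radians(c['vfov']/2));return f,c['cx'],c['cy'],np.array(c['camera_from_world'])
def px2w(c,p,z):
  f,cx,cy,T=c;R=T[:3,:3];o=-R.T@T[:3,3]
  d=R.T@np.array([(p[0]-cx)/f,(p[1]-cy)/f,1.]);return o+d*(z-o[2])/d[2]
def w2px(c,P):
  f,cx,cy,T=c;q=T[:3,:3]@np.array(P)+T[:3,3];return np.array([f*q[0]/q[2]+cx,f*q[1]/q[2]+cy])
E
python3 - <<'E'
from h import *
t=cv2.imread("pics/t.png");s=cv2.imread("pics/s.png")
cl=cv2.createCLAHE(3,(4,4))
def en(a):
  l=cv2.cvtColor(a,cv2.COLOR_BGR2LAB);l[...,0]=cl.apply(l[...,0]);return cv2.cvtColor(l,cv2.COLOR_LAB2BGR)
A=cv2.resize(en(t[155:285,40:300]),(780,390),interpolation=3)
B=cv2.resize(np.clip(t[225:290,375:425].astype(int)*3,0,255).astype(np.uint8),(154,200),interpolation=3)
C=cv2.resize(np.clip(s[235:295,100:230].astype(int)*2,0,255).astype(np.uint8),(433,200),interpolation=3)
o=np.zeros((590,780,3),np.uint8);o[:390]=A;o[390:,:154]=B;o[390:,170:603]=C
cv2.imwrite("pics/c.png",o)
ct=cal("top");cs=cal("scene")
manip.camera("top");manip.camera("scene")
m=manip.masks_of("wedge_heel","top")[0]
r=cv2.minAreaRect(np.argwhere(m['region'])[:,::-1].astype(np.float32));print(r)
print([np.round(px2w(ct,p,.013),3)[:2].tolist() for p in cv2.boxPoints(r)])
m=manip.masks_of("mirror","top")[0]
r=cv2.minAreaRect(np.argwhere(m['region'])[:,::-1].astype(np.float32));print(r,cv2.boxPoints(r).tolist())
for n,z in(("organizer_edge",.07),("jar_center",.05),("scrubber_center",.02)):
  print(n,px2w(ct,manip.masks_of(n,"top")[0]['centre'],z).round(3))
E
```

```text
((345.8460693359375, 242.8133544921875), (16.41379165649414, 54.03447723388672), 46.39718246459961)
[[0.445, -0.128], [0.542, -0.239], [0.509, -0.267], [0.412, -0.157]]
((226.2947998046875, 224.02061462402344), (114.8687744140625, 14.143148422241211), 27.574565887451172) [[172.11097717285156, 203.702392578125], [178.6578826904297, 191.165771484375], [280.4786376953125, 244.33883666992188], [273.93170166015625, 256.8754577636719]]
organizer_edge [ 0.788 -0.253  0.07 ]
jar_center [0.808 0.016 0.05 ]
scrubber_center [ 0.63  -0.261  0.02 ]
```

View pics/c.png

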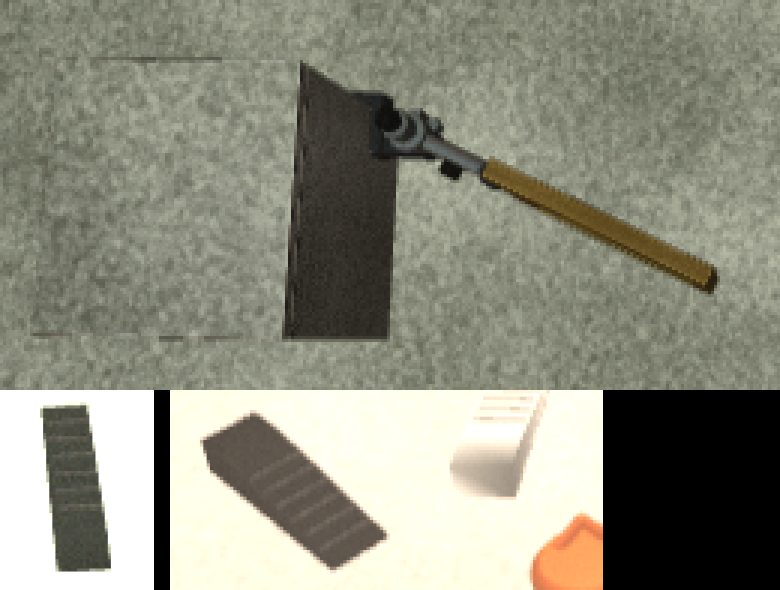

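Run:
```python
from h import *
t=cv2.imread("pics/t.png");ct=cal("top");s=cv2.imread("pics/s.png");cs=cal("scene")
a=px2w(ct,(141,175.7),.266);b=px2w(ct,(134.7,267.7),.266);print(a,b,np.linalg.norm(a-b),'yaw',np.arctan2(*(a-b)[[1,0]]))
base=px2w(ct,(40+388/3,155+338/3),0);print('base back',base)
# mirror top edge: brass mask, free end
hsv=cv2.cvtColor(t,cv2.COLOR_BGR2HSV)
mk=cv2.inRange(hsv,(12,110,60),(30,255,255));mk[:200]=0;mk[255:]=0;mk[:,:195]=0;mk[:,290:]=0
p=np.argwhere(mk)[:,::-1].astype(np.float32);r=cv2.minAreaRect(p);print(r)
bp=cv2.boxPoints(r);i=np.argsort(bp[:,0]);n=bp[i[:2]].mean(0);f=bp[i[2:]].mean(0)
N=px2w(ct,n,.2125);F=px2w(ct,f,.2125);L=np.linalg.norm(F-N);u=(F-N)/L
print('mirror near',N,'free',F,L,'post',F-.28*u,N-.09*u)
foot=F-.28*u
ex=(a-b)/np.linalg.norm(a-b);ex[2]=0;ey=np.array([-ex[1],ex[0],0])
print('post from hutch',a-.03*ex-.045*ey,'stop free end',foot-.28*ey,'spot',foot-.22*ey, 'ang',np.arccos(u@-ex))
# wedge: dark mask
g=t.max(2);mk=(g<75).astype(np.uint8);mk[:222]=0;mk[292:]=0;mk[:,:380]=0;mk[:,425:]=0
r=cv2.minAreaRect(np.argwhere(mk)[:,::-1].astype(np.float32));print(r)
bp=cv2.boxPoints(r);i=np.argsort(bp[:,1]);tp=bp[i[:2]].mean(0);hp=bp[i[2:]].mean(0)
T=px2w(ct,tp,.003);H=px2w(ct,hp,.013)
d=T-H;d[2]=0;print('tip',T,'heelback',H,np.linalg.norm(d),'yaw',np.arctan2(d[1],d[0]))
d/=np.linalg.norm(d);print('heel centre from tip',T-.130*d,'from back',H+.015*d)
```

```text
[0.62231933 0.27613717 0.266     ] [0.42424164 0.28585878 0.266     ] 0.19831611469626234 yaw -0.049040427639807975
base back [0.42408259 0.28697    0.        ]
((239.3915252685547, 229.68264770507812), (85.3916244506836, 8.40195369720459), 26.13100242614746)
mirror near [0.54834992 0.15593255 0.2125    ] free [ 0.45789158 -0.01595034  0.2125    ] 0.19423295809390226 post [0.58829342 0.23183053 0.2125    ] [0.5902648  0.23557641 0.2125    ]
post from hutch [0.59014946 0.2326619  0.266     ] stop free end [ 0.57456761 -0.04783285  0.2125    ] spot [0.57750885 0.01209502 0.2125    ] ang 1.135387719856539
((399.1435546875, 256.4356384277344), (54.62754440307617, 17.71166229248047), 84.2894058227539)
tip [ 0.51000188 -0.33883735  0.003     ] heelback [ 0.3636409  -0.34034895  0.013     ] 0.1463687948041235 yaw 0.010327564696563145
heel centre from tip [ 0.38000882 -0.3401799   0.003     ] from back [ 0.3786401  -0.34019404  0.013     ]
```

```bash
python3 -m jog '[{"grip":1,"slide":[4,0,0],"yaw":0.11},{"grip":1,"slide":[4.2,-0.5,0],"yaw":0.11},{"grip":1,"slide":[4.2,-1,0],"yaw":0.108},{"grip":1,"slide":[4,-4,0],"yaw":0},{"grip":1,"slide":[4,-4,0],"yaw":0},{"grip":1,"slide":[3,-4,0],"yaw":0},{"grip":1,"slide":[0,-4.5,0],"yaw":0},{"grip":1,"slide":[0,-4.5,0],"yaw":0}]' 40
python3 - <<'E'
from h import *
o=manip.get_obs();f,cx,cy,T=cal("wrist");R=T[:3,:3]
print(o['clock'],o['position'],2*np.arctan2(o['ee_rot'][1],o['ee_rot'][0]),o['joint_pos'],'cam',-R.T@T[:3,3],R[2])
E
```

```text
clock: 1.75
position: [0.4037, -0.3677, 0.3036]
ee_rot: [1.0, -0.024, -0.0, -0.0]
ft_force: [0.5, -0.1, 0.9]
grip_width: 0.006
grasp_force: 0.0
1.75 [ 0.40369359 -0.36774341  0.30362756] -0.04758509331729018 [ 0.83862715  0.16908394 -0.20543654  1.66425117  0.03537827  1.31200941
 -0.99140197] cam [ 0.47089566 -0.3707009   0.37444126] [-0.26637492  0.01312046 -0.96378019]
```

```bash
python3 -m jog '[{"grip":1,"slide":[0,-4.5,0],"yaw":0},{"grip":1,"slide":[0,-4.5,0],"yaw":0},{"grip":1,"slide":[0,-4.5,0],"yaw":0},{"grip":1,"slide":[0,-4.5,0],"yaw":0},{"grip":1,"slide":[0,-4.5,0],"yaw":0},{"grip":1,"slide":[0,-4.5,0],"yaw":0},{"grip":1,"slide":[0,-4.5,0],"yaw":0},{"grip":1,"slide":[0,-4.5,0],"yaw":0}]'; python3 -m jog '[{"grip":1,"slide":[0,-4,0],"yaw":0},{"grip":1,"slide":[0,-1,1],"yaw":0},{"grip":1,"slide":[0,0,3],"yaw":0},{"grip":1,"slide":[0,0,3],"yaw":0},{"grip":1,"slide":[0,0,0],"yaw":0}]'
```

```text
clock: 2.55
position: [0.4203, -0.0085, 0.3042]
ee_rot: [1.0, -0.025, 0.0, 0.0]
ft_force: [0.2, 0.4, -0.5]
grip_width: 0.004
grasp_force: 0.0
clock: 3.05
position: [0.4212, 0.0389, 0.2308]
ee_rot: [1.0, -0.025, -0.003, 0.0]
ft_force: [-0.5, -0.9, -0.1]
grip_width: -0.0
grasp_force: 0.0
```

```bash
python3 -m jog '[{"grip":1,"slide":[2,0,0],"yaw":0},{"grip":1,"slide":[2,0,0],"yaw":0},{"grip":1,"slide":[1.5,0,0],"yaw":0},{"grip":1,"slide":[1.5,0,0],"yaw":0},{"grip":1,"slide":[1.5,0,0],"yaw":0},{"grip":1,"slide":[1.5,0,0],"yaw":0},{"grip":1,"slide":[1,0,0],"yaw":0},{"grip":1,"slide":[0,0,0],"yaw":0}]'; python3 -m jog '[{"grip":1,"slide":[0.3,0,0],"yaw":0},{"grip":1,"slide":[0.2,0,0],"yaw":0},{"grip":1,"slide":[0.2,0,0],"yaw":0},{"grip":1,"slide":[0,0,0],"yaw":0}]'
```

```text
clock: 3.85
position: [0.5339, 0.0337, 0.2346]
ee_rot: [1.0, -0.025, 0.0, -0.0]
ft_force: [-0.9, 0.5, -0.2]
grip_width: 0.0
grasp_force: 0.0
clock: 4.25
position: [0.5399, 0.0338, 0.234]
ee_rot: [1.0, -0.025, 0.0, 0.0]
ft_force: [-0.6, -0.6, -0.9]
grip_width: 0.003
grasp_force: 0.0
```

Run:
```python
from h import *
t=manip.camera("top");ct=cal("top");cv2.imwrite("pics/t2.png",cv2.resize(t[130:290,120:340],(770,560),interpolation=3))
print(manip.get_obs()['ft_force'])
```

```text
[ 0.4037415  -0.00101417 -0.65453573]
```

View pics/t2.png

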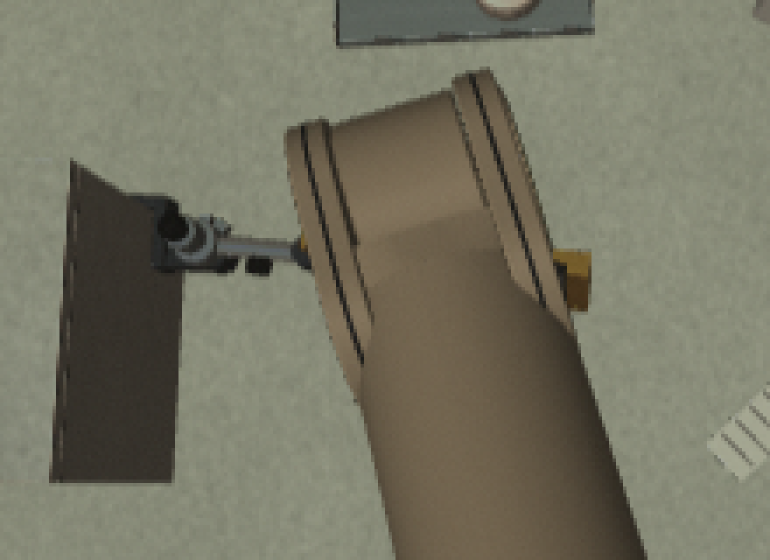

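The mirror has swung most of the way: its free end is at crop (572,275), a little below the post line. I'll carry on until I feel the stop.

```bash
python3 -m jog '[{"grip":1,"slide":[0.3,0,0],"yaw":0},{"grip":1,"slide":[0.3,0,0],"yaw":0},{"grip":1,"slide":[0.2,0,0],"yaw":0},{"grip":1,"slide":[0.2,0,0],"yaw":0},{"grip":1,"slide":[0,0,0],"yaw":0}]'; python3 -m jog '[{"grip":1,"slide":[0.2,0,0],"yaw":0},{"grip":1,"slide":[0,0,0],"yaw":0}]'; python3 -m jog '[{"grip":1,"slide":[0.2,0,0],"yaw":0},{"grip":1,"slide":[0,0,0],"yaw":0}]'
```

```text
clock: 4.8
position: [0.5501, 0.0333, 0.2338]
ee_rot: [1.0, -0.025, 0.0, -0.0]
ft_force: [0.6, 1.0, -0.8]
grip_width: 0.001
grasp_force: 0.0
clock: 5.0
position: [0.552, 0.0332, 0.2339]
ee_rot: [1.0, -0.025, 0.0, 0.0]
ft_force: [-0.5, 0.6, -0.2]
grip_width: -0.002
grasp_force: 0.0
clock: 5.2
position: [0.554, 0.0331, 0.2339]
ee_rot: [1.0, -0.025, 0.0, 0.0]
ft_force: [-0.2, -0.4, -1.1]
grip_width: -0.001
grasp_force: 0.0
```

```bash
for i in 1 2 3 ; do python3 -m jog '[{"grip":1,"slide":[0.1,0,0],"yaw":0},{"grip":1,"slide":[0.1,0,0],"yaw":0},{"grip":1,"slide":[0,0,0],"yaw":0}]' | grep -E "pos|force: \["; done
```

```text
position: [0.556, 0.033, 0.2339]
ft_force: [0.0, -0.1, -0.0]
position: [0.558, 0.0329, 0.2339]
ft_force: [-0.6, -0.1, 0.4]
position: [0.56, 0.0328, 0.2339]
ft_force: [0.2, 0.2, -0.4]
```

```bash
python3 -m jog '[{"grip":1,"slide":[0.1,0,0],"yaw":0},{"grip":1,"slide":[0,0,0],"yaw":0}]' | grep -E "pos|force: \["; python3 -m jog '[{"grip":1,"slide":[0.1,0,0],"yaw":0},{"grip":1,"slide":[0,0,0],"yaw":0}]' | grep -E "pos|force: \["
```

```text
position: [0.5604, 0.0329, 0.2337]
ft_force: [-4.9, -0.2, 0.8]
position: [0.5608, 0.0328, 0.2336]
ft_force: [-9.9, -0.5, 4.5]
```

Run:
```python
from h import *
t=manip.camera("top");s=manip.camera("scene");ct=cal("top");A=cv2.resize(t[140:240,160:310],(750,500),interpolation=3);cv2.imwrite("pics/t3.png",A)
```

```text
(no output)
```

View pics/t3.png

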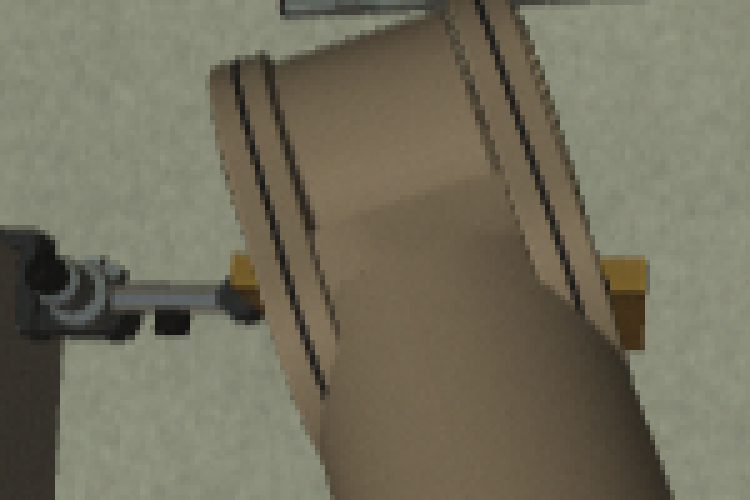

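The mirror is at its stop: the frame is level with the post at crop row ~275, and the force rises steadily. I'll back off and go to the wedge.

```bash
python3 -m jog '[{"grip":1,"slide":[-1,0,0],"yaw":0},{"grip":1,"slide":[-4,0,0],"yaw":0},{"grip":1,"slide":[-4.5,0,0],"yaw":0},{"grip":1,"slide":[-4.5,0,-1],"yaw":0},{"grip":1,"slide":[-2.2,4,0],"yaw":0},{"grip":0.3,"slide":[0,4.5,0],"yaw":0},{"grip":0.3,"slide":[0,4.5,0],"yaw":0},{"grip":0.3,"slide":[0,4.5,0],"yaw":0}]'; python3 -m jog '[{"grip":-1,"slide":[0,4.5,0],"yaw":0},{"grip":-1,"slide":[0,4.5,0],"yaw":0},{"grip":-1,"slide":[0,4.5,0],"yaw":0},{"grip":-1,"slide":[0,4.5,0],"yaw":-0.14},{"grip":-1,"slide":[0,2,0],"yaw":-0.14},{"grip":-1,"slide":[0,0,0],"yaw":-0.148},{"grip":-1,"slide":[0,0,0],"yaw":-0.148},{"grip":-1,"slide":[0,0,0],"yaw":-0.148}]';python3 -m jog '[{"grip":-1,"slide":[0,0,0],"yaw":-0.148},{"grip":-1,"slide":[0,0,0],"yaw":-0.148},{"grip":-1,"slide":[0,0,0],"yaw":-0.148},{"grip":-1,"slide":[0,0,0],"yaw":-0.148},{"grip":-1,"slide":[0,0,0],"yaw":-0.148},{"grip":-1,"slide":[0,0,0],"yaw":-0.148},{"grip":-1,"slide":[0,0,0],"yaw":-0.148},{"grip":-1,"slide":[0,0,0],"yaw":-0.148}]';python3 -m jog '[{"grip":-1,"slide":[0,0,0],"yaw":-0.148},{"grip":-1,"slide":[0,0,0],"yaw":-0.148},{"grip":-1,"slide":[0,0,0],"yaw":-0.148},{"grip":-1,"slide":[0,0,0],"yaw":-0.148},{"grip":-1,"slide":[0,0,0],"yaw":-0.148},{"grip":-1,"slide":[0,0,0],"yaw":-0.148},{"grip":-1,"slide":[0,0,0],"yaw":-0.148},{"grip":-1,"slide":[0,0,0],"yaw":0}]'
```

```text
clock: 7.4
position: [0.3909, -0.1357, 0.2445]
ee_rot: [1.0, -0.025, 0.001, 0.001]
ft_force: [0.9, 0.2, 0.6]
grip_width: 0.351
grasp_force: 0.0
clock: 8.2
position: [0.3843, -0.3338, 0.2439]
ee_rot: [0.943, 0.334, 0.0, 0.0]
ft_force: [0.1, 0.6, 1.1]
grip_width: 1.002
grasp_force: 0.0
clock: 9.0
position: [0.3843, -0.3336, 0.2441]
ee_rot: [0.596, 0.803, 0.0, 0.001]
ft_force: [-0.2, 0.3, 0.2]
grip_width: 0.998
grasp_force: 0.0
clock: 9.8
position: [0.3843, -0.3337, 0.2441]
ee_rot: [0.122, 0.993, -0.0, 0.0]
ft_force: [1.3, 0.2, 0.3]
grip_width: 0.998
grasp_force: 0.0
```

Run:
```python
from h import *
o=manip.get_obs();q=o['ee_rot'];print(o['position'],q,2*np.arctan2(q[1],q[0]),o['joint_pos'][6])
c=cal("wrist");w=manip.camera("wrist");cv2.imwrite("pics/w.png",w)
for m in manip.masks_of("wedge_heel","wrist"):print(m['conf'],m['centre'],m['region'].sum(),w[m['region']].mean())
mk=((w.max(2)<60)*255).astype(np.uint8)
print(w2px(c,(.379,-.340,.026)),w2px(c,(.51,-.339,.004)))
```

```text
[ 0.38431403 -0.33369886  0.24408168] [ 1.21928942e-01  9.92538680e-01 -2.80828685e-04  4.72136000e-04] 2.897126427931595 1.898018320852936
0.94 [290.1, 235.7] 6207 22.867354062617476
0.9 [456.8, 232.0] 5418 137.00615233173372
[274.27523646 188.05075831] [307.42000827 304.22601802]
```

View pics/w.png

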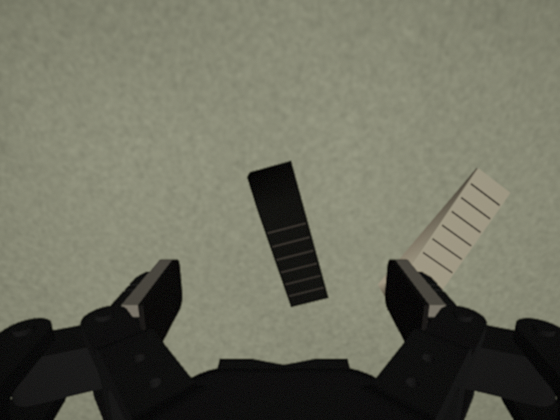

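The wrist view shows the black wedge with its heel's rear edge at about (270,168) and its tip at (309,302). The white look-alike is on the right.

Run:
```python
from h import *
c=cal("wrist")
T=px2w(c,(309.5,301),.004);H=px2w(c,(269,171),.026);d=T-H;print(T,H,np.hypot(*d[:2]),np.arctan2(d[1],d[0]))
d[2]=0;d/=np.linalg.norm(d);hc=(T-.13*d+H+.015*d)/2;print('heel',hc)
psi=2.897;g=hc-np.array([.38431,-.3337,0]);e=g[:2]
for p in(psi,np.pi+np.arctan2(d[1],d[0])):
  print(p,'tool slide cm',100*e@[np.cos(p),np.sin(p)],100*e@[np.sin(p),-np.cos(p)])
```

```text
[ 0.50673441 -0.33697208  0.004     ] [ 0.36336996 -0.34054106  0.026     ] 0.14340885989298027 0.02488933644562565
heel [ 0.37756999 -0.34018756  0.015     ]
2.897 tool slide cm 0.49683611443246073 -0.792663294484763
3.1664819900354186 tool slide cm 0.6899372301802011 -0.6317814823489649
```

```bash
python3 -m jog '[{"grip":-1,"slide":[0,0,0],"yaw":-0.135},{"grip":-1,"slide":[0,0,0],"yaw":-0.135},{"grip":-1,"slide":[0.8,-0.63,3],"yaw":0},{"grip":-1,"slide":[0,0,4],"yaw":0},{"grip":-1,"slide":[0,0,4],"yaw":0},{"grip":-1,"slide":[0,0,3.5],"yaw":0},{"grip":-1,"slide":[0,0,2.2],"yaw":0},{"grip":-1,"slide":[0,0,0],"yaw":0}]'; python3 -m jog '[{"grip":-1,"slide":[0,0,0.6],"yaw":0},{"grip":1,"slide":[0,0,0],"yaw":0},{"grip":1,"slide":[0,0,0],"yaw":0},{"grip":1,"slide":[0,0,0],"yaw":0},{"grip":1,"slide":[0,0,0],"yaw":0},{"grip":1,"slide":[0,0,0],"yaw":0},{"grip":1,"slide":[0,0,0],"yaw":0}]' 50
```

```text
clock: 10.7
position: [0.3751, -0.339, 0.0742]
ee_rot: [-0.01, 1.0, 0.002, -0.002]
ft_force: [0.0, -0.2, 0.1]
grip_width: 0.998
grasp_force: 0.0
clock: 11.4
position: [0.377, -0.3408, 0.072]
ee_rot: [-0.011, 1.0, -0.001, 0.001]
ft_force: [-0.5, -0.0, 7.2]
grip_width: 0.462
grasp_force: 50.9
```

```bash
python3 -m jog '[{"grip":1,"slide":[0,0,-2],"yaw":0},{"grip":1,"slide":[0,0,-3],"yaw":0.069},{"grip":1,"slide":[0,3,0],"yaw":0},{"grip":1,"slide":[0,4.5,0],"yaw":0},{"grip":1,"slide":[0,4.5,0],"yaw":0},{"grip":1,"slide":[0,4.5,0],"yaw":0},{"grip":1,"slide":[0,4.5,0],"yaw":0},{"grip":1,"slide":[0,4.5,0],"yaw":0}]'; python3 -m jog '[{"grip":1,"slide":[0,4.5,0],"yaw":0},{"grip":1,"slide":[0,4,0],"yaw":0},{"grip":1,"slide":[-1,1.8,0],"yaw":0},{"grip":1,"slide":[-1.3,0,0],"yaw":0},{"grip":1,"slide":[0,0,0],"yaw":0},{"grip":1,"slide":[0,0,0],"yaw":0}]'
python3 - <<'E'
from h import *
o=manip.get_obs();q=o['ee_rot'];print(o['position'],2*np.arctan2(q[1],q[0])-np.pi)
E
```

```text
clock: 12.2
position: [0.388, -0.084, 0.1214]
ee_rot: [0.023, 1.0, -0.001, 0.0]
ft_force: [1.2, 0.2, 0.5]
grip_width: 0.458
grasp_force: 50.7
clock: 12.8
position: [0.4156, 0.0161, 0.1209]
ee_rot: [0.023, 1.0, -0.0, -0.0]
ft_force: [-0.0, -0.4, -0.6]
grip_width: 0.455
grasp_force: 50.7
[0.41555088 0.0161243  0.12088693] -0.0461783362127246
```

```bash
python3 -m jog '[{"grip":1,"slide":[0,0,2],"yaw":0},{"grip":1,"slide":[0,0,2],"yaw":0},{"grip":1,"slide":[0,0,0.6],"yaw":0},{"grip":1,"slide":[0,0,0.15],"yaw":0},{"grip":1,"slide":[0,0,0],"yaw":0}]'; python3 -m jog '[{"grip":0.0,"slide":[0,0,0],"yaw":0},{"grip":-0.2,"slide":[0,0,0],"yaw":0},{"grip":-0.2,"slide":[0,0,0],"yaw":0},{"grip":-0.2,"slide":[0,0,0],"yaw":0}]';  python3 - <<'E'
from h import *
w=manip.camera("wrist");t=manip.camera("top");s=manip.camera("scene")
cv2.imwrite("pics/v.png",np.vstack([cv2.resize(t[150:290,150:350],(800,560),interpolation=3)]));cv2.imwrite("pics/s3.png",cv2.resize(s[100:240,180:380],(800,560),interpolation=3))
E
```

```text
clock: 13.3
position: [0.4159, 0.0162, 0.0738]
ee_rot: [0.023, 1.0, -0.0, 0.0]
ft_force: [0.7, -1.0, -0.4]
grip_width: 0.457
grasp_force: 50.7
clock: 13.7
position: [0.4161, 0.0163, 0.0737]
ee_rot: [0.023, 1.0, -0.0, 0.0]
ft_force: [-0.4, 0.4, 0.1]
grip_width: 0.604
grasp_force: 0.0
```

View pics/s3.png

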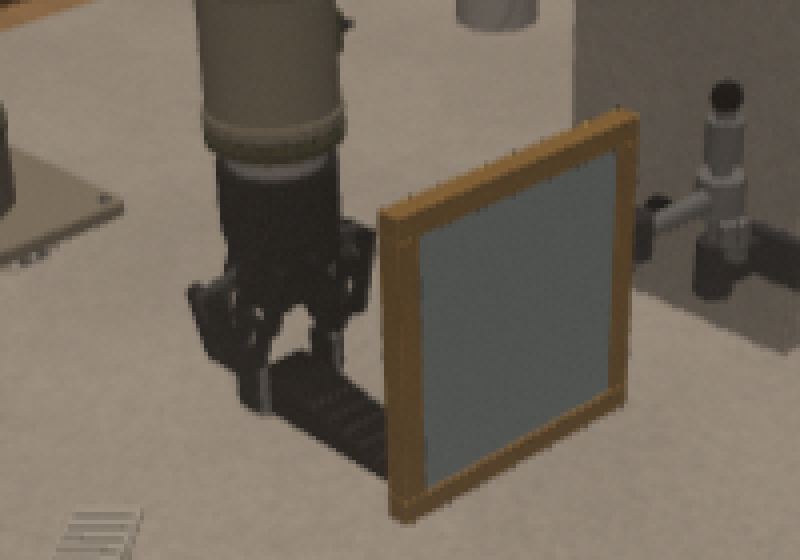

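The scene view shows the wedge lying flat behind the mirror, pointing under its free half: crop (290,370) to (385,465). I'll regrip and slide it in.

```bash
python3 -m jog '[{"grip":1,"slide":[0,0,0],"yaw":0},{"grip":1,"slide":[0,0,0],"yaw":0},{"grip":1,"slide":[0,0,0],"yaw":0},{"grip":1,"slide":[0,0,0],"yaw":0}]' 50; python3 -m jog '[{"grip":1,"slide":[-0.5,0,0],"yaw":0},{"grip":1,"slide":[-1,0,0],"yaw":0},{"grip":1,"slide":[-1,0,0],"yaw":0},{"grip":1,"slide":[-0.5,0,0],"yaw":0}]';python3 -m jog '[{"grip":1,"slide":[-0.4,0,0],"yaw":0},{"grip":1,"slide":[-0.2,0,0],"yaw":0},{"grip":1,"slide":[-0.2,0,0],"yaw":0}]'; python3 -m jog '[{"grip":1,"slide":[-0.2,0,0],"yaw":0},{"grip":1,"slide":[-0.2,0,0],"yaw":0},{"grip":1,"slide":[0,0,0],"yaw":0}]'
```

```text
clock: 14.25
position: [0.416, 0.0164, 0.0736]
ee_rot: [0.023, 1.0, -0.0, 0.0]
ft_force: [-1.4, 0.6, 5.3]
grip_width: 0.462
grasp_force: 50.8
clock: 14.65
position: [0.4459, 0.015, 0.0736]
ee_rot: [0.023, 1.0, -0.0, -0.001]
ft_force: [-17.0, 1.0, 27.2]
grip_width: 0.458
grasp_force: 53.5
clock: 14.95
position: [0.4526, 0.0149, 0.0736]
ee_rot: [0.023, 1.0, -0.0, -0.002]
ft_force: [-12.0, 0.3, 19.4]
grip_width: 0.461
grasp_force: 52.8
clock: 15.25
position: [0.4572, 0.0146, 0.0736]
ee_rot: [0.023, 1.0, -0.0, -0.001]
ft_force: [-8.9, 0.5, 13.1]
grip_width: 0.46
grasp_force: 52.1
```

```bash
python3 -m jog '[{"grip":1,"slide":[0,0,-0.1],"yaw":0},{"grip":1,"slide":[0,0,0],"yaw":0}]'; python3 -m jog '[{"grip":1,"slide":[-0.1,0,0],"yaw":0},{"grip":1,"slide":[-0.1,0,0],"yaw":0},{"grip":1,"slide":[-0.1,0,0],"yaw":0}]';python3 -m jog '[{"grip":1,"slide":[-0.1,0,0],"yaw":0},{"grip":1,"slide":[-0.1,0,0],"yaw":0},{"grip":1,"slide":[-0.1,0,0],"yaw":0}]'
```

```text
clock: 15.45
position: [0.4579, 0.0144, 0.0744]
ee_rot: [0.023, 1.0, -0.0, 0.0]
ft_force: [-0.2, 0.1, -0.9]
grip_width: 0.462
grasp_force: 50.3
clock: 15.75
position: [0.4609, 0.0142, 0.0743]
ee_rot: [0.023, 1.0, -0.0, -0.0]
ft_force: [-0.2, 2.1, -2.0]
grip_width: 0.459
grasp_force: 50.3
clock: 16.05
position: [0.4639, 0.0141, 0.0744]
ee_rot: [0.023, 1.0, -0.0, -0.0]
ft_force: [-0.6, -0.0, -1.9]
grip_width: 0.458
grasp_force: 50.3
```

```bash
python3 -m jog '[{"grip":1,"slide":[-0.1,0,0],"yaw":0},{"grip":1,"slide":[-0.1,0,0],"yaw":0},{"grip":1,"slide":[-0.1,0,0],"yaw":0}]'| grep -E "pos|force: \[";python3 -m jog '[{"grip":1,"slide":[-0.1,0,0],"yaw":0},{"grip":1,"slide":[-0.1,0,0],"yaw":0},{"grip":1,"slide":[-0.1,0,0],"yaw":0}]'| grep -E "pos|force: \["
```

```text
position: [0.4669, 0.014, 0.0744]
ft_force: [0.2, -0.5, -0.9]
position: [0.47, 0.0138, 0.0744]
ft_force: [-0.0, 0.3, -1.2]
```

```bash
python3 -m jog '[{"grip":1,"slide":[-0.1,0,0],"yaw":0},{"grip":1,"slide":[-0.1,0,0],"yaw":0},{"grip":1,"slide":[-0.1,0,0],"yaw":0}]'| grep -E "pos|force: \[";python3 -m jog '[{"grip":1,"slide":[-0.1,0,0],"yaw":0},{"grip":1,"slide":[-0.1,0,0],"yaw":0}]'| grep -E "pos|force: \["
```

```text
position: [0.4729, 0.0137, 0.0744]
ft_force: [0.1, -0.9, -0.8]
position: [0.4749, 0.0136, 0.0744]
ft_force: [0.7, 0.1, -1.4]
```

```bash
python3 -m jog '[{"grip":1,"slide":[-0.1,0,0],"yaw":0},{"grip":1,"slide":[-0.1,0,0],"yaw":0},{"grip":1,"slide":[-0.1,0,0],"yaw":0}]'| grep -E "pos|force: \[";python3 -m jog '[{"grip":1,"slide":[-0.1,0,0],"yaw":0},{"grip":1,"slide":[-0.1,0,0],"yaw":0}]'| grep -E "pos|force: \["
```

```text
position: [0.4779, 0.0134, 0.0744]
ft_force: [0.4, 0.6, -1.0]
position: [0.4798, 0.0134, 0.0743]
ft_force: [0.8, -0.2, -1.4]
```

```bash
python3 -m jog '[{"grip":1,"slide":[-0.1,0,0],"yaw":0},{"grip":1,"slide":[-0.1,0,0],"yaw":0}]'| grep -E "pos|force: \[";python3 -m jog '[{"grip":1,"slide":[-0.1,0,0],"yaw":0},{"grip":1,"slide":[-0.1,0,0],"yaw":0}]'| grep -E "pos|force: \["
```

```text
position: [0.4819, 0.0132, 0.0744]
ft_force: [0.1, -0.2, -1.8]
position: [0.4837, 0.0132, 0.0743]
ft_force: [-1.2, -0.4, -2.8]
```

```bash
python3 -m jog '[{"grip":1,"slide":[-0.1,0,0],"yaw":0},{"grip":1,"slide":[-0.1,0,0],"yaw":0}]'| grep -E "pos|force: \[";python3 -m jog '[{"grip":1,"slide":[-0.1,0,0],"yaw":0},{"grip":1,"slide":[-0.1,0,0],"yaw":0}]'| grep -E "pos|force: \["
```

```text
position: [0.4854, 0.0131, 0.0741]
ft_force: [-2.5, 0.2, -2.5]
position: [0.4869, 0.013, 0.0739]
ft_force: [-6.7, 0.7, -1.4]
```

```bash
python3 -m jog '[{"grip":1,"slide":[-0.1,0,0],"yaw":0},{"grip":1,"slide":[0,0,0],"yaw":0}]'| grep -E "pos|force: \[";python3 -m jog '[{"grip":1,"slide":[-0.1,0,0],"yaw":0},{"grip":1,"slide":[0,0,0],"yaw":0}]'| grep -E "pos|force: \["
```

```text
position: [0.4876, 0.013, 0.0738]
ft_force: [-7.2, 0.9, 0.0]
position: [0.4881, 0.0129, 0.0737]
ft_force: [-9.9, 0.9, 0.6]
```

```bash
python3 -m jog '[{"grip":1,"slide":[-0.1,0,0],"yaw":0},{"grip":1,"slide":[0,0,0],"yaw":0}]'| grep -E "pos|force: \["
```

```text
position: [0.4885, 0.013, 0.0737]
ft_force: [-13.8, -0.3, 5.9]
```

```bash
python3 -m jog '[{"grip":1,"slide":[-0.1,0,-0.06],"yaw":0},{"grip":1,"slide":[0,0,0],"yaw":0},{"grip":1,"slide":[0,0,0],"yaw":0}]'| grep -E "pos|force: \["
```

```text
position: [0.4892, 0.0129, 0.0738]
ft_force: [-12.6, 0.8, 0.1]
```

```bash
python3 -m jog '[{"grip":1,"slide":[-0.1,0,-0.04],"yaw":0},{"grip":1,"slide":[0,0,0],"yaw":0},{"grip":1,"slide":[0,0,0],"yaw":0}]'| grep -E "pos|force: \["; python3 -c "
from workcell import manip
for i in range(3): print(manip.camera('top') is None, manip.get_obs()['ft_force'])"
```

```text
position: [0.4896, 0.0129, 0.0739]
ft_force: [-14.6, 0.7, -0.8]
False [-14.5460431    1.11666899  -0.93762242]
False [-13.55072174   0.77309665  -0.72786786]
False [-14.57750999   0.77112127  -0.49986607]
```

```bash
python3 -m jog '[{"grip":-0.2,"slide":[0,0,0],"yaw":0},{"grip":-0.4,"slide":[0,0,0],"yaw":0},{"grip":-0.5,"slide":[0,0,0],"yaw":0},{"grip":-0.5,"slide":[0,0,0],"yaw":0},{"grip":-0.5,"slide":[0,0,-1],"yaw":0},{"grip":-0.5,"slide":[0.5,0,-3],"yaw":0}]';python3 -m jog '[{"grip":-0.5,"slide":[2,0,-4],"yaw":0},{"grip":-0.5,"slide":[3,0,-4],"yaw":0},{"grip":-0.5,"slide":[0,4,-4],"yaw":0},{"grip":-0.5,"slide":[0,4.5,-3],"yaw":0},{"grip":-0.5,"slide":[0,4.5,0],"yaw":0},{"grip":-0.5,"slide":[0,0,0],"yaw":0}]'
python3 - <<'E'
from h import *
s=manip.camera("scene");t=manip.camera("top")
A=cv2.resize(s[100:240,180:380],(780,546),interpolation=3);cv2.imwrite("pics/f.png",A)
cv2.imwrite("pics/ft.png",cv2.resize(t[150:290,150:350],(800,560),interpolation=3))
E
```

```text
clock: 20.4
position: [0.4869, 0.013, 0.1147]
ee_rot: [0.023, 1.0, 0.0, -0.002]
ft_force: [1.1, 0.2, 1.0]
grip_width: 0.747
grasp_force: 0.0
clock: 21.0
position: [0.4431, 0.1432, 0.2607]
ee_rot: [0.019, 1.0, 0.001, 0.002]
ft_force: [0.2, -0.9, -0.7]
grip_width: 0.75
grasp_force: 0.0
```

View pics/f.png

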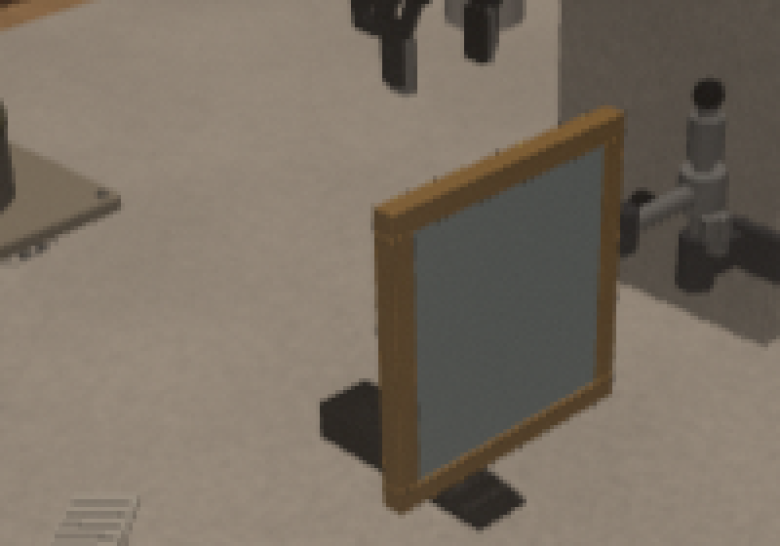

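View pics/ft.png

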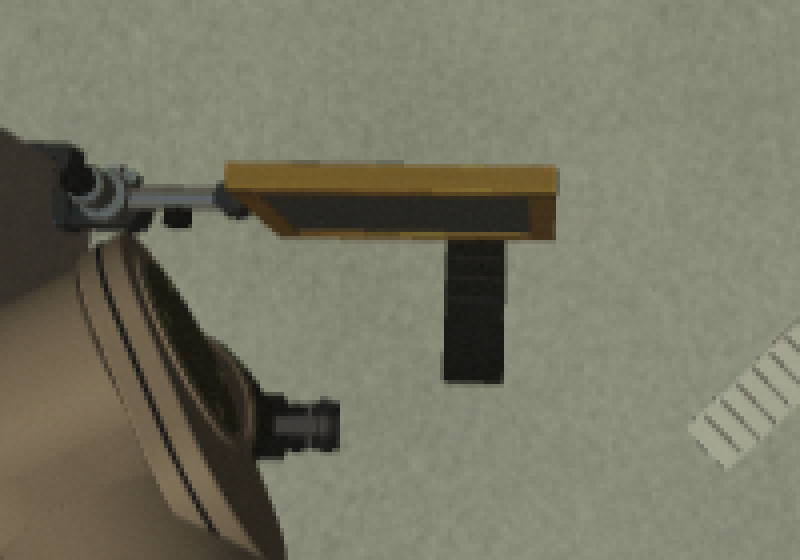

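```bash
python3 -m jog '[{"grip":-0.5,"slide":[0,-4,-2],"yaw":0},{"grip":-0.5,"slide":[0,-4,-2],"yaw":0},{"grip":-0.5,"slide":[0,-4,-1],"yaw":0},{"grip":-0.5,"slide":[0,-3,0],"yaw":0},{"grip":-0.5,"slide":[0,0,0],"yaw":0},{"grip":-0.5,"slide":[0,0,0],"yaw":0}]'
python3 - <<'E'
from h import *
c=cal("top");print(px2w(c,(268.5,245.5),.026),px2w(c,(268.5,245.5),.0))
print(manip.hand_in())
E
```

```text
clock: 21.7
position: [0.4363, -0.0138, 0.3085]
ee_rot: [0.024, 1.0, -0.0, -0.0]
ft_force: [-0.5, 0.9, -0.8]
grip_width: 0.753
grasp_force: 0.0
[0.47505616 0.01217361 0.026     ] [0.47643333 0.01324182 0.        ]
the job is handed in; nothing more can be done
None
```

The mirror is at its stop with the black wedge jammed under the free half of its lower edge (final push about 14 N, inside the 13–16 N target), and the gripper has let go and backed clear; the job was handed in at 21.7 s, but no verdict came back and I could not measure the force left under the edge.

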